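# Load the hearing-aid dryer and start it

### The job

Get the residents' hearing aids drying: press the sprung hook down in its narrow gap to free the dryer's sliding door, slide the door fully open, and stand every knobbed hearing-aid tub from the table upright on the chamber floor. Then slide the door fully shut so that the hook catches it, and only after that take the programme lever through its zigzag gate from the rest slot to the far end of the last slot. Leave the other things on the table where they are.

Things in the scene. Friction and masses are not known exactly. Their poses are not given: they have to be found in the camera images.
- dryer: white drying cabinet, fixed, 286 mm deep (x), 352 wide (y). Origin on the table; offsets given here are (x, y, z) mm in its frame: x away from the robot at yaw 0, y left, z up. In front, x -135 to -56, is an apron 36 high with the hook at its right, the lever gate at its left. Behind it: the drying chamber on the right, the solid blower housing (72 high) on the left
- chamber (a point): centre of the drying chamber's floor, at (47, -89, 10) in the dryer frame. The chamber is open-topped, inside x -50 to 145 and y -170 to -8, walls 6 mm thick with rims at z 72. The sliding door covers it; open, the door lies over the blower housing
- door (a joint): slide of the door, m: 0 shut and latched, 0.155 fully open, growing to the dryer's +y. Pressing the hook lets a spring kick it to about 0.02; it then stays free. It slides with 1 to 3 N and stays where left; shutting it over the hook's ramp takes about 6 to 12 N: push it to its stop at -0.003, past where the hook snaps up. Held by the hook it cannot open
- door_grip (a point): in the door's grip fin, 12 mm below its top. The fin stands on the door, 50 mm long in dryer x, 14 mm thick in dryer y, from the door's top face (z 82) to z 114; door shut, this point is at (30, -89, 102); it moves with the door
- hook (a joint): sprung steel hook, m pressed down: 0 up (it catches the door when shut), 0.012 fully down; beyond about 0.009 the door is free. 2.5 N to start, 5.5 N fully down; it springs back up
- hook_pad (a point): centre of the top of the hook's square thumb pad, 30 x 30 mm, at (-108, -140, 66) when up. It lies in a narrow gap between two upright guard cheeks, inner faces 36 mm apart at y -158 and -122; the cheeks run x -135 to -85 and rise to z 85, so it is pressed from above by shut fingertips
- shift_x (a joint): programme lever along dryer x, m: 0 nearest the robot, 0.044 farthest
- shift_y (a joint): programme lever along dryer y, m: 0 in the rest (right) slot, 0.024 in the middle slot, 0.048 in the last (left) slot
- lever_grip (a point): middle of the lever's black upright knob, 24 mm across, 30 tall (z 70 to 100) on an 8 mm stem. It slides upright in a zigzag gate, 1 to 3 N, and stays where left. Three slots along dryer x, 24 mm apart, 14 wide, bars between them 10 thick with tops at z 55: rest and middle slots join only at the far end, middle and last slots only at the near end
- gate_0 (a point): where lever_grip is at the near end of the rest slot, at (-119, 61, 85); the lever starts somewhere in this slot. From here its way is: far end of the rest slot (-75, 61), across to (-75, 85), near end of the middle slot (-119, 85), across to (-119, 109), then to gate_5
- gate_5 (a point): where lever_grip is at the far end of the last slot, the drying position, at (-75, 109, 85)
- tub0: hearing-aid tub: closed white plastic drum 44 mm across and 28 mm tall with an upright round knob on top, 22 mm across, from 28 to 54 mm above its foot; 40 to 90 g. Origin under its centre. None if this tub is absent
- tub1: hearing-aid tub: closed white plastic drum 44 mm across and 28 mm tall with an upright round knob on top, 22 mm across, from 28 to 54 mm above its foot; 40 to 90 g. Origin under its centre. None if this tub is absent
- tub2: hearing-aid tub: closed white plastic drum 44 mm across and 28 mm tall with an upright round knob on top, 22 mm across, from 28 to 54 mm above its foot; 40 to 90 g. Origin under its centre. None if this tub is absent
- tub3: hearing-aid tub: closed white plastic drum 44 mm across and 28 mm tall with an upright round knob on top, 22 mm across, from 28 to 54 mm above its foot; 40 to 90 g. Origin under its centre. None if this tub is absent
- mug: white ceramic mug, 80 mm across, 90 mm tall, handle to one side; origin under its centre. Not part of the job
- dispenser: yellow plastic dome dispenser, 60 mm across, 70 mm tall; origin under its centre. Not part of the job
- mirror: steel dental mirror lying flat, 150 mm long, up to 22 mm wide and 7 mm high; origin under its middle, x along the handle to the mirror. Not part of the job
- jar: glass screw-top jar, 56 mm across, 75 mm tall, no knob; origin under its centre. Not part of the job
- specs_case: black spectacles case, 155 x 60 x 36 mm; origin under its centre, x lengthwise. Not part of the job
- brush: small hand brush lying flat; origin at its middle, x from handle to bristles. Not part of the job

How it is judged:
By the outcome, as a careful person would: the job done as asked, in the order asked, and still so for the second after the job is handed in, with the robot touching nothing.
Of tub0, tub1, tub2, tub3 only 2 to 4 are there at a start; the rules pass over those that are not, and their reading is None.
At some moment in a run one of tub0, tub1, tub2, tub3 may be knocked a few centimetres aside while the robot is not near it.
It also fails if it takes over 210 s, if anything falls off the work surface, if the arm or the gripper's body presses on something with over 40 N, if the wrist force passes 120 N, or if a joint passes its speed limit or range.

### The arm

A 6-joint arm with a two-finger parallel gripper is mounted at the origin on the work surface. World frame = base frame: x ahead of the robot, y to its left, z up, the work surface at z = 0. Lengths are in m, angles in rad, forces in N, time in s.
With the tool pointing down it reaches from about 0.4 to 0.825 m from the base axis. Payload 7 kg.
Tool frame: the origin (TCP) lies between the finger pads; the fingertips stand 22 mm ahead of it and the grasp point (between the pads) lies 3 mm ahead of it (arm.tip_reach is the distance from the TCP to the fingertips, in m); z points along the fingers, y is the line along which they close (so a half turn about z gives the same grasp; the last joint's range is limited). The gripper opens to 88 mm and grips with 3 to 60 N. Pads are 19 mm wide; open, the fingers measure 130 mm over their backs; the gripper's body (78 mm by 193 mm) begins 47 mm behind the grasp point.
Start: joints at [1.559, 0.359, 0.012, 0, -1.224, -0.288], TCP at [0.199, 0.645, 0.249] pointing down, gripper open.
Joint ranges: [-3.07, 3.07], [-1.43, 2.12], [-1.02, 1.25], [-3.03, 1.67], [-3.05, -0], [-3.03, 3.03]. Speed limits (rad/s): [2.39, 2.39, 3.01, 3.14, 3.14, 3.14].

### API

Orientations are given as [roll, pitch, yaw] about the fixed x, y, z axes, in that order (R = Rz(yaw) Ry(pitch) Rx(roll)).
In Python, from station import arm, viewer gives the robot as it stands. The module is installed in compiled form; this text tells all that it offers.
- The arm moves only by the tool apply_moves, never from a script. Its argument "commands" is a list that holds one entry, the list of rows, each a list of 5 numbers: the closure, from -1 (fully open) to 1 (shut), then the shift along the world's x, y, z as a fraction of full scale, then the turn about the world's z as a fraction of full scale. In form: [[[fingers, tx, ty, tz, yaw], ...]]. A call has 1 to 12 rows; each row shifts and turns the commanded pose from where the row before left it; what a row does not reach is not made up. Full scale, the value 1, is 20 cm for a shift and pi rad for a turn. A row lasts 1/10 s, in which the tool goes at most 50 mm and 8.59 degrees, less where a joint would pass 70% of its speed; a pose out of reach is approached as far as the arm can. A call with a number of a shift or a turn outside -1 to 1 is refused whole. A call with a gripper value outside its range is refused whole. The fingers move at their own pace and stop on an object; "force" is the grip in N (left out, the last holds). Time passes only in rows, so rows that do not move let the fingers close. It gives the time, the measured TCP pose, the force, the opening and the grip force at its end, in the units of the state.
- arm.get_state(): the state, without advancing time (a new reading comes with each control period).
- viewer.grab_frame(name): name is "side" or "top"; returns a dict with "image" (400x640x3 uint8, blue, green, red), "mtx" (3x3 intrinsics, pixels), "k1" (the pictures are not rectified: a ray, as slopes to the right and down, at radius r is drawn at 1 + k1 r^2 times it, then the intrinsics apply), "rvec" (rotation vector, rad) and "tvec" (3), from world to camera coordinates, as OpenCV has them. Camera axes: x right, y down, z forward; pixel columns grow to the right and rows downward; lengths in m; the calibration is good to about 2 mm. A picture is of the moment at which its call begins. There is no depth.
- arm.job_done(): hands the job in; it is judged then, once.
The state is a dict: "t": time; "q": joint angles; "qd": joint speeds; "joint_efforts": joint torques, N m; "eef_pos": TCP position; "ee_rot": TCP orientation; "force": force on the tool from outside, world axes, zero at the start; "moment": the same for the moment, N m; "width": finger opening in m; "gripper_force": force on a finger pad.
Only numpy, scipy, OpenCV 4.12 (cv2) and the standard library are available. Lean on these libraries where they do the work, as an engineer would, in place of code of your own. Each camera call takes 0.05 s, during which the arm holds its last target. There are 200 camera calls.

## Working session

There is one attempt and no reset: what is moved stays moved. The work goes in short steps, Python scripts to look and compute and a tool call to move; the robot and the scene stay as the last step left them, time stands still between calls to the robot, and variables do not carry over. Pictures are saved under pics/ and viewed, at most 14 in all, crops included, and the job is handed in when it is done.

Besides the shell and the picture viewer there is one more tool, called after "Call:" as a command line: name --argument value ..., lists and objects as JSON in quotes. apply_moves: Moves the arm, as the interface text tells. Shift numbers are shares of 20 cm and turn numbers shares of pi rad, none past 1 either way. Its arguments: {"type":"object","properties":{"commands":{"type":"array","items":{"type":"array","items":{"type":"array","items":{"type":"number"}}}},"force":{"type":"number"}},"required":["commands"]}

```bash
mkdir -p pics; cat > h.py <<'E'
import numpy as np, cv2
from station import arm, viewer
def grab(n,fn=None):
    f=viewer.grab_frame(n)
    if fn: cv2.imwrite('pics/'+fn,f['image'])
    f['R']=cv2.Rodrigues(np.array(f['rvec'],float))[0]; f['t']=np.array(f['tvec'],float).reshape(3)
    f['K']=np.array(f['mtx'],float); return f
def ray(f,u,v):
    K=f['K']; d=np.array([(u-K[0,2])/K[0,0],(v-K[1,2])/K[1,1]]); s=d.copy()
    for _ in range(20): s=d/(1+f['k1']*(s@s))
    return -f['R'].T@f['t'], f['R'].T@np.array([s[0],s[1],1])
def onz(f,u,v,z):
    c,d=ray(f,u,v); return c+d*(z-c[2])/d[2]
def proj(f,p):
    c=f['R']@np.asarray(p,float)+f['t']; s=c[:2]/c[2]; s=s*(1+f['k1']*(s@s)); K=f['K']
    return np.array([K[0,0]*s[0]+K[0,2],K[1,1]*s[1]+K[1,2]])
def tri(f1,p1,f2,p2):
    A=[];b=[]
    for f,p in((f1,p1),(f2,p2)):
        c,d=ray(f,*p); d/=np.linalg.norm(d); M=np.eye(3)-np.outer(d,d); A.append(M); b.append(M@c)
    return np.linalg.solve(A[0]+A[1],b[0]+b[1])
E
python3 - <<'E'
from h import *
for n in('top','side'):
    f=grab(n,n+'0.png'); print(n,-f['R'].T@f['t'],f['R'][2],f['K'][0,0],f['k1'])
print(arm.get_state(),arm.tip_reach)
E
```

```text
top [0.4519548  0.00178269 1.19051293] [ 0.0757838  -0.02002689 -0.99692314] 401.23181464942905 0.017772000647082484
side [0.46011109 0.82342111 0.82263065] [ 0.05940856 -0.73450407 -0.67599882] 372.36371277381977 0.02000601262065778
{'t': 0.1, 'q': array([ 1.55910661e+00,  3.59307818e-01,  1.11385872e-02, -3.00517200e-04,
       -1.22408817e+00, -2.88105445e-01]), 'qd': array([ 0.00159761, -0.00289907,  0.00181013,  0.00130721,  0.00019326,
       -0.00025797]), 'joint_efforts': array([-2.36485401e-03, -5.84164917e+01,  2.93753242e+01,  7.01558724e+00,
        1.01794774e-02, -6.20389278e-05]), 'eef_pos': array([0.19924679, 0.64449698, 0.24771743]), 'ee_rot': array([ 3.14011152e+00, -1.44305750e-04, -2.99897373e-01]), 'force': array([-0.24144136, -0.12891787,  0.25828633]), 'moment': array([-0.04112595,  0.05762622, -0.0047671 ]), 'gripper_force': 0.0, 'width': 0.0873738064108917} 0.022
```

View pics/top0.png

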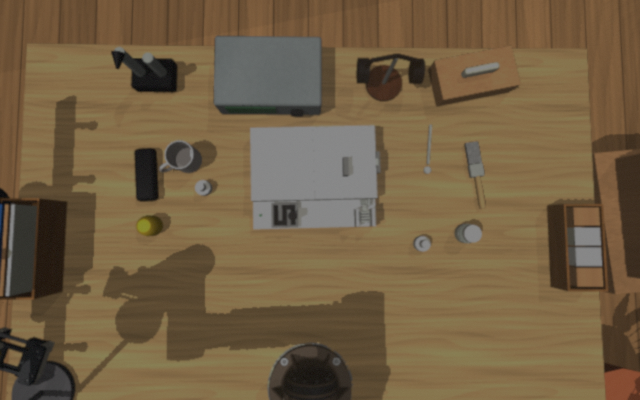

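View pics/side0.png

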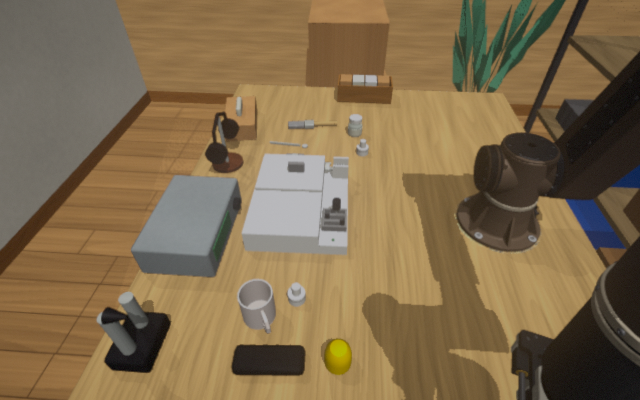

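The top view shows the dryer at about (315,178) px, with tubs at (204,187) and (423,243) and the jar at (469,233). The side view confirms two tubs, at (297,294) and (362,148). Next I'll enlarge the dryer for exact corners.

```bash
python3 - <<'E'
import cv2
a=cv2.imread('pics/top0.png')[115:245,240:390]; cv2.imwrite('pics/c1.png',cv2.resize(a*1,None,fx=5,fy=4.6,interpolation=2))
a=cv2.imread('pics/side0.png')[140:260,235:360]; cv2.imwrite('pics/c2.png',cv2.resize(a,None,fx=5,fy=5,interpolation=2))
E
```

```text
(no output)
```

View pics/c1.png

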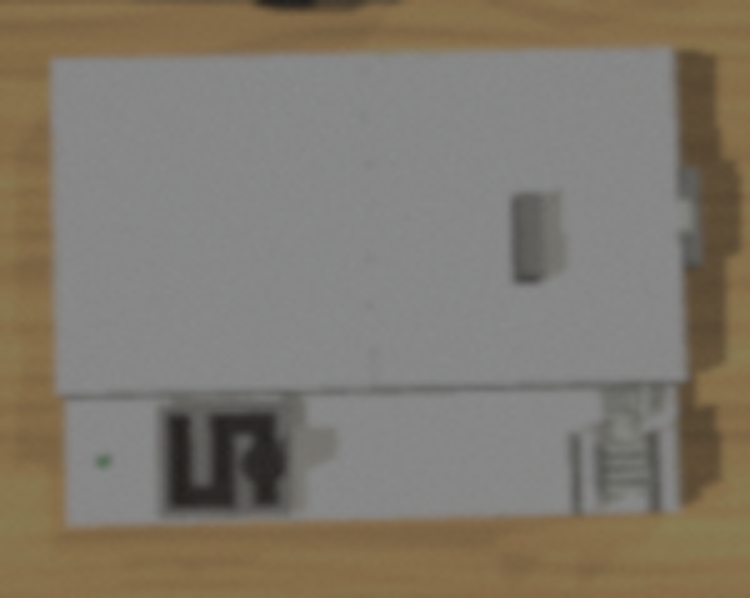

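View pics/c2.png

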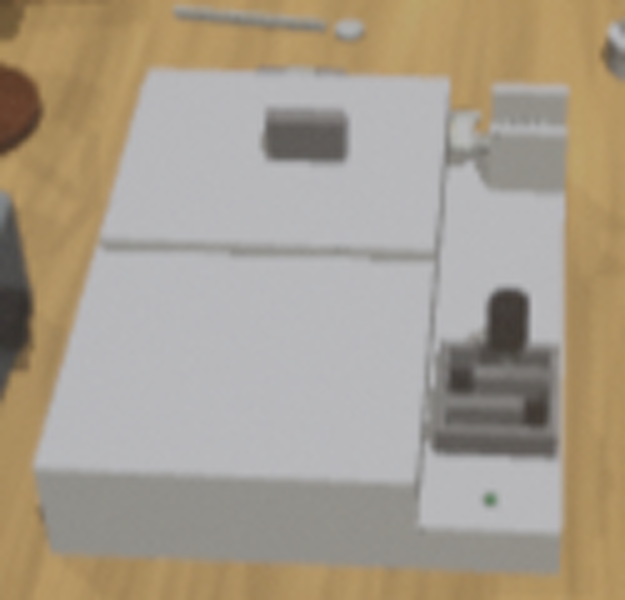

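```bash
cat >> h.py <<'E'
def D(p,P):  # dryer mm -> world m
    x,y,a=P; p=np.asarray(p,float)/1000; c,s=np.cos(a),np.sin(a)
    return np.array([x+c*p[0]-s*p[1],y+s*p[0]+c*p[1],p[2]])
E
cat > fit.py <<'E'
from h import *
from scipy.optimize import least_squares
t=grab('top'); s=grab('side')
T=[((-135,176,36),(66,525)),((-135,-176,36),(679,512)),((151,176,72),(51,59)),((-56,176,72),(56,395)),((55,-82,114),(514,194)),((5,-82,114),(513,283))]
S=[((151,176,72),(37,468)),((-56,176,72),(416,485)),((-135,176,36),(562,527)),((-135,176,0),(560,572)),((151,176,0),(52,552)),((55,-82,114),(265,128)),((5,-82,114),(347,130))]
obs=[(t,p,(240+u/5,115+v/4.6)) for p,(u,v) in T]+[(s,p,(235+u/5,140+v/5)) for p,(u,v) in S]
r=least_squares(lambda P:np.concatenate([proj(f,D(p,P))-q for f,p,q in obs]),[.6,0,0],loss='soft_l1')
print(r.x); print(r.fun.reshape(-1,2).round(1))
P=r.x; np.save('P.npy',P)
for n,p in dict(chamber=(47,-89,10),fin=(30,-89,102),pad=(-108,-140,66),g0=(-119,61,85),g1=(-75,61,85),g2=(-75,85,85),g3=(-119,85,85),g4=(-119,109,85),g5=(-75,109,85)).items(): print(n,D(p,P).round(4))
# lever knob & tubs
print('knob top-view', onz(t,240+262/5,115+460/4.6,.100), 'tri', tri(t,(240+262/5,115+460/4.6),s,(235+509/5,140+295/5)))
for a,b in(((204,187),(297,290)),((423,243),(362,144))): print('tub',onz(t,*a,.054),onz(t,*a,.028),tri(t,a,s,b))
for n,f in(('top',t),('side',s)):
  for k,(u,v) in dict(tA=(204,187) if n=='top' else (297,294),tB=(423,243) if n=='top' else (362,148)).items():
    c=f['image'][v-20:v+20,u-20:u+20]; cv2.imwrite(f'pics/{n}{k}.png',c)
row=np.hstack([cv2.resize(cv2.imread(f'pics/{n}.png'),(199,199),interpolation=0) for n in('toptA','toptB','sidetA','sidetB')]); cv2.imwrite('pics/tubs.png',row)
E
python3 fit.py
```

```text
[ 0.58517604 -0.00877857  0.02594284]
[[-0.1  0.8]
 [-0.   0.6]
 [-0.2  0.5]
 [-0.3  0.7]
 [ 0.7  0.3]
 [ 1.4 -0.7]
 [-0.9  0.2]
 [ 0.1 -0.2]
 [-0.1  1.3]
 [-0.3  0.7]
 [-0.2  0.5]
 [-0.3 -1.6]
 [-0.7 -1.5]]
chamber [ 0.6345 -0.0965  0.01  ]
fin [ 0.6175 -0.097   0.102 ]
pad [ 0.4808 -0.1515  0.066 ]
g0 [0.4646 0.0491 0.085 ]
g1 [0.5086 0.0503 0.085 ]
g2 [0.508  0.0742 0.085 ]
g3 [0.464  0.0731 0.085 ]
g4 [0.4634 0.0971 0.085 ]
g5 [0.5074 0.0982 0.085 ]
knob top-view [0.48648359 0.04893494 0.1       ] tri [0.48413909 0.0487327  0.10466461]
tub [0.5667156  0.30087944 0.054     ] [0.56934098 0.30772187 0.028     ] [0.5671673  0.30687409 0.0307677 ]
tub [ 0.40945474 -0.31852949  0.054     ] [ 0.40848246 -0.32585727  0.028     ] [ 0.40801641 -0.32181042  0.0422972 ]
```

View pics/tubs.png

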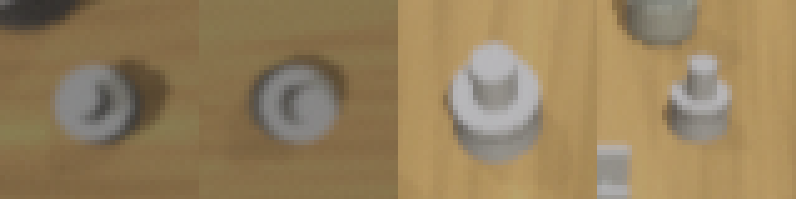

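The crops show upright tubs. In side view, A's knob top is at (295.4,286.4) px and B's is at (363.2,140.6) px. I'll go above the hook pad first with the fingers shut.

Call:
apply_moves --commands '[[[1,0.07,-0.199,0,-0.02],[1,0.07,-0.199,0,-0.02],[1,0.07,-0.199,0,-0.02],[1,0.07,-0.199,0,-0.02],[1,0.07,-0.199,0,-0.02],[1,0.07,-0.199,0,-0.02],[1,0.07,-0.199,0,-0.02],[1,0.07,-0.199,0,-0.02],[1,0.07,-0.199,0,-0.02],[1,0.07,-0.199,0,-0.02]]]'

```text
t: 1.2
eef_pos: [0.3395, 0.2452, 0.2487]
ee_rot: [-3.141, 0.0, -0.93]
force: [1.5, 0.6, 0.1]
width: 0.0132
gripper_force: 0.0
```

Call:
apply_moves --commands '[[[1,0.07,-0.199,0,-0.02],[1,0.07,-0.199,0,-0.02],[1,0.07,-0.199,0,-0.02],[1,0.07,-0.199,0,-0.02],[1,0.07,-0.199,0,-0.02],[1,0.07,-0.199,0,-0.02],[1,0.07,-0.199,0,-0.02],[1,0.07,-0.199,0,-0.02],[1,0.07,-0.199,0,-0.02],[1,0.07,-0.199,0,-0.02],[1,0,0,0,0],[1,0,0,0,0]]]'

```text
t: 2.4
eef_pos: [0.479, -0.1522, 0.248]
ee_rot: [3.14, 0.0, -1.559]
force: [-0.7, 1.1, -0.6]
width: 0.0007
gripper_force: 0.0
```

```bash
python3 - <<'E'
from h import *
t=grab('top','top1.png'); s=grab('side','side1.png')
cv2.imwrite('pics/v1.png',np.vstack([cv2.resize(t['image'],(480,300)),cv2.resize(s['image'],(480,300))]))
for n,k,d in(('A',(295.4,286.4),(296.2,293.4)),('B',(363.2,140.6),(362,147))): print(n,onz(s,*k,.054),onz(s,*d,.028))
E
```

```text
A [0.56735329 0.31237534 0.054     ] [0.5663309  0.31492005 0.028     ]
B [ 0.40348795 -0.32677228  0.054     ] [ 0.40600329 -0.32337455  0.028     ]
```

View pics/v1.png

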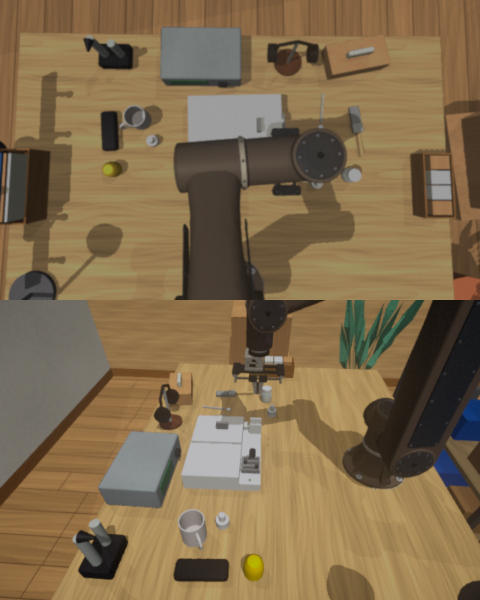

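Only two tubs are present, both on open table. In the stacked view, A is at (152,140) px and B is near (318,183) px in the top half. I'll press the hook now.

Call:
apply_moves --commands '[[[1,0.01,0,-0.25,0],[1,0,0,-0.25,0],[1,0,0,-0.25,0],[1,0,0,0,0],[1,0,0,-0.02,0],[1,0,0,-0.02,0],[1,0,0,-0.02,0],[1,0,0,-0.02,0],[1,0,0,-0.02,0],[1,0,0,0,0]]]'

```text
t: 3.5
eef_pos: [0.4827, -0.1511, 0.0792]
ee_rot: [-3.139, -0.0, -1.556]
force: [3.4, 3.2, 4.8]
width: 0.0005
gripper_force: 2.1
```

Call:
apply_moves --commands '[[[1,0,0,-0.01,0],[1,0,0,-0.01,0],[1,0,0,0,0],[1,0,0,0,0]]]'

```text
t: 3.9
eef_pos: [0.4827, -0.1511, 0.0761]
ee_rot: [-3.139, -0.0, -1.556]
force: [-0.3, 4.9, 16.9]
width: 0.0004
gripper_force: 8.5
```

```bash
python3 - <<'E'
from h import *
P=np.load('P.npy'); s=grab('side')
c=s['image'][150:215,255:365]; cv2.imwrite('pics/s2.png',cv2.resize(c,None,fx=5,fy=5,interpolation=2))
print(proj(s,D((30,-89,102),P))-[255,150],proj(s,D((30,-69,102),P))-[255,150])
E
```

```text
[41.1447836  15.92596438] [40.46542394 19.87594086]
```

View pics/s2.png

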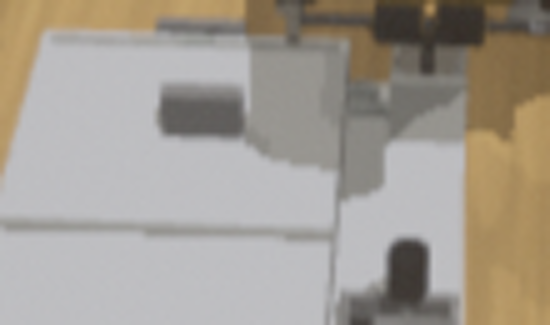

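The fin has moved about 4 px down the image (about 20 mm), so the door is released. I'll rise and choose the turn direction.

Call:
apply_moves --commands '[[[1,0,0,0.1,0],[1,0,0,0.25,0],[1,0,0,0.25,0],[1,0,0,0,0]]]'

```text
t: 4.35
eef_pos: [0.4839, -0.1518, 0.2006]
ee_rot: [-3.133, -0.001, -1.556]
force: [0.6, 1.0, -0.1]
width: 0.0004
gripper_force: 0.0
```

```bash
python3 - <<'E'
from h import *
P=np.load('P.npy'); st=arm.get_state(); print(st['q'],st['eef_pos'],st['ee_rot'],D((30,-69,102),P),D((30,66,102),P))
E
```

```text
[ 0.08533506  0.11554852 -0.42879143  0.00216337 -1.01804311 -0.07136783] [ 0.48386167 -0.15176708  0.20063861] [-3.13306988e+00 -1.24613547e-03 -1.55570631e+00] [ 0.6169558  -0.07697715  0.102     ] [0.61345391 0.05797742 0.102     ]
```

Call:
apply_moves --commands '[[[-1,0.06,0.034,0,0.0458],[-1,0.06,0.034,0,0.0458],[-1,0.06,0.034,0,0.0458],[-1,0.06,0.034,0,0.0458],[-1,0.06,0.034,0,0.0458],[-1,0.06,0.034,0,0.0458],[-1,0.06,0.034,0,0.0458],[-1,0.06,0.034,0,0.0458],[-1,0.06,0.034,0,0.0458],[-1,0.06,0.034,0,0.0458],[-1,0.06,0.034,0,0.0458],[-1,0,0,0,0]]]'

```text
t: 5.55
eef_pos: [0.6133, -0.076, 0.1931]
ee_rot: [3.141, 0.003, 0.03]
force: [0.9, -0.3, -0.3]
width: 0.0868
gripper_force: 0.0
```

Call:
apply_moves --commands '[[[-1,0.02,0,-0.2,0],[-1,0,0,-0.2,0],[-1,0,0,0,0],[-1,0,0,0,0]]]'

```text
t: 5.95
eef_pos: [0.6165, -0.0769, 0.1145]
ee_rot: [3.141, 0.003, 0.024]
force: [-0.2, 0.1, 0.8]
width: 0.0877
gripper_force: 0.0
```

Call:
apply_moves --commands '[[[-1,0,0,-0.035,0],[1,0,0,0,0],[1,0,0,0,0],[1,0,0,0,0],[1,0,0,0,0],[1,0,0,0,0],[1,0,0,0,0],[1,0,0,0,0]]]' --force 15

```text
t: 6.75
eef_pos: [0.6173, -0.0763, 0.1076]
ee_rot: [-3.142, 0.0, 0.026]
force: [0.0, 0.5, -0.5]
width: 0.0368
gripper_force: 0.0
```

Call:
apply_moves --commands '[[[1,-0.002,0.06,0,0],[1,-0.002,0.08,0,0],[1,-0.002,0.08,0,0],[1,-0.002,0.08,0,0],[1,-0.002,0.08,0,0],[1,-0.002,0.08,0,0],[1,-0.002,0.08,0,0],[1,-0.002,0.08,0,0],[1,0,0.025,0,0],[1,0,0,0,0],[1,0,0,0,0]]]'

```text
t: 7.85
eef_pos: [0.6138, 0.0528, 0.1075]
ee_rot: [-3.141, 0.001, 0.026]
force: [-2.1, 1.3, 0.3]
width: 0.0139
gripper_force: 15.0
```

Call:
apply_moves --commands '[[[1,0,0.015,0,0],[1,0,0.015,0,0],[1,0,0.01,0,0],[1,0,0.01,0,0],[1,0,0,0,0]]]'

```text
t: 8.35
eef_pos: [0.6136, 0.0584, 0.1075]
ee_rot: [3.136, 0.003, 0.025]
force: [1.5, -20.3, -0.7]
width: 0.014
gripper_force: 15.0
```

Call:
apply_moves --commands '[[[-1,0,-0.015,0,0],[-1,0,0,0,0],[-1,0,0,0,0],[-1,0,0,0,0],[-1,0,0,0,0],[-1,0,0,0.23,0],[-1,0,0,0.23,0],[-1,0,0,0,0]]]'

```text
t: 9.15
eef_pos: [0.6178, 0.0607, 0.207]
ee_rot: [-3.139, -0.011, 0.028]
force: [-0.2, -0.2, 0.4]
width: 0.0723
gripper_force: 0.0
```

Call:
apply_moves --commands '[[[-1,-0.0944,-0.173,0,-0.0455],[-1,-0.0944,-0.173,0,-0.0455],[-1,-0.0944,-0.173,0,-0.0455],[-1,-0.0944,-0.173,0,-0.0455],[-1,-0.0944,-0.173,0,-0.0455],[-1,-0.0944,-0.173,0,-0.0455],[-1,-0.0944,-0.173,0,-0.0455],[-1,-0.0944,-0.173,0,-0.0455],[-1,-0.0944,-0.173,0,-0.0455],[-1,-0.0944,-0.173,0,-0.0455],[-1,-0.0944,-0.173,0,-0.0455],[-1,0,0,0,0]]]'

```text
t: 10.35
eef_pos: [0.4046, -0.3235, 0.1997]
ee_rot: [3.141, -0.0, -1.554]
force: [0.1, 0.7, 0.2]
width: 0.0874
gripper_force: 0.0
```

```bash
python3 - <<'E'
from h import *
t=grab('top'); s=grab('side','side3.png')
cv2.imwrite('pics/v3.png',np.hstack([cv2.resize(s['image'][90:190,230:430],(800,400),interpolation=2)]))
print(onz(t,423.3,243.8,.028),onz(t,469,233,.075),onz(t,204,187.6,.028),arm.get_state()['q'])
E
```

```text
[ 0.40618424 -0.32668138  0.028     ] [ 0.43809569 -0.44154252  0.075     ] [0.56759822 0.30768344 0.028     ] [-2.90365314e-01  1.39650125e-01 -4.01575813e-01 -1.03721836e-04
 -1.02916660e+00  3.14101824e-01]
```

View pics/v3.png

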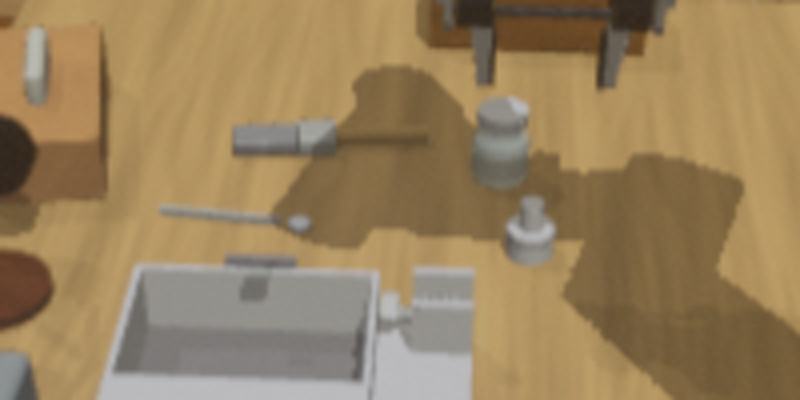

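The chamber is open, and tub B is unmoved at crop (531,230), full image about (363,147). I'll descend.

Call:
apply_moves --commands '[[[-1,0.005,-0.006,-0.25,0],[-1,0,0,-0.25,0],[-1,0,0,-0.2,0],[-1,0,0,-0.08,0],[-1,0,0,0,0],[1,0,0,0,0],[1,0,0,0,0],[1,0,0,0,0],[1,0,0,0,0],[1,0,0,0,0],[1,0,0,0,0],[1,0,0,0,0]]]' --force 12

```text
t: 11.65
eef_pos: [0.4076, -0.3223, 0.0439]
ee_rot: [-3.141, -0.0, -1.546]
force: [-0.9, 0.6, 3.4]
width: 0.0435
gripper_force: 12.0
```

Call:
apply_moves --commands '[[[1,0,0,0,0],[1,0,0,0,0],[1,0,0,0,0],[1,0,0,0,0]]]'

```text
t: 12.05
eef_pos: [0.4075, -0.3222, 0.0439]
ee_rot: [-3.141, -0.0, -1.546]
force: [-1.1, 1.4, 5.8]
width: 0.0433
gripper_force: 12.0
```

It gripped the drum (43 mm) instead of the knob. I'll reopen, rise 11 mm and grip again.

Call:
apply_moves --commands '[[[-1,0,0,0,0],[-1,0,0,0,0],[-1,0,0,0,0],[-1,0,0,0.055,0],[-1,0,0,0,0],[1,0,0,0,0],[1,0,0,0,0],[1,0,0,0,0],[1,0,0,0,0],[1,0,0,0,0],[1,0,0,0,0],[1,0,0,0,0]]]'

```text
t: 13.25
eef_pos: [0.4074, -0.3221, 0.0546]
ee_rot: [3.142, 0.0, -1.546]
force: [-0.4, -0.3, -0.8]
width: 0.033
gripper_force: 0.0
```

Call:
apply_moves --commands '[[[1,0,0,0,0],[1,0,0,0,0],[1,0,0,0,0],[1,0,0,0,0]]]'

```text
t: 13.65
eef_pos: [0.4075, -0.3221, 0.0546]
ee_rot: [-3.142, 0.0, -1.546]
force: [-0.4, 0.3, -1.3]
width: 0.0217
gripper_force: 12.0
```

Call:
apply_moves --commands '[[[1,0,0,0.1,0],[1,0,0,0.25,0],[1,0,0,0.25,0],[1,0.1425,0.1185,0.12,0],[1,0.1425,0.1185,0,0],[1,0.1425,0.1185,0,0],[1,0.1425,0.1185,0,0],[1,0.1425,0.1185,0,0],[1,0.1425,0.1185,0,0],[1,0.1425,0.1185,0,0],[1,0.1425,0.1185,0,0],[1,0,0,0,0]]]'

```text
t: 14.85
eef_pos: [0.6382, -0.1298, 0.1976]
ee_rot: [3.141, -0.0, -1.543]
force: [-0.6, 0.2, -1.0]
width: 0.0214
gripper_force: 12.0
```

Call:
apply_moves --commands '[[[1,0,0,0,0],[1,0,0,-0.2,0],[1,0,0,-0.2,0],[1,0,0,-0.1,0],[1,0,0,0,0],[1,0,0,0,0]]]'

```text
t: 15.45
eef_pos: [0.6354, -0.1332, 0.0993]
ee_rot: [3.142, -0.0, -1.546]
force: [-0.5, 0.8, 0.1]
width: 0.0217
gripper_force: 12.0
```

Call:
apply_moves --commands '[[[1,0,0,-0.1,0],[1,0,0,-0.05,0],[1,0,0,-0.015,0],[1,0,0,-0.005,0],[1,0,0,0,0],[1,0,0,0,0]]]'

```text
t: 16.05
eef_pos: [0.6359, -0.1325, 0.0654]
ee_rot: [-3.14, -0.0, -1.546]
force: [-0.4, -1.2, -0.7]
width: 0.0215
gripper_force: 12.0
```

Call:
apply_moves --commands '[[[-1,0,0,0,0],[-1,0,0,0,0],[-1,0,0,0,0],[-1,0,0,0,0],[-1,0,0,0.1,0],[-1,0,0,0.2,0],[-1,0,0,0.25,0],[-1,0,0,0.13,0],[-1,0,0,0,0]]]'

```text
t: 16.95
eef_pos: [0.6379, -0.1327, 0.2061]
ee_rot: [-3.133, -0.001, -1.545]
force: [-0.1, -0.7, -0.2]
width: 0.0856
gripper_force: 0.0
```

Call:
apply_moves --commands '[[[-1,-0.0314,0.2,0,-0.0227],[-1,-0.0314,0.2,0,-0.0227],[-1,-0.0314,0.2,0,-0.0227],[-1,-0.0314,0.2,0,-0.0227],[-1,-0.0314,0.2,0,-0.0227],[-1,-0.0314,0.2,0,-0.0227],[-1,-0.0314,0.2,0,-0.0227],[-1,-0.0314,0.2,0,-0.0227],[-1,-0.0314,0.2,0,-0.0227],[-1,-0.0314,0.2,0,-0.0227],[-1,-0.0314,0.2,0,-0.0227],[-1,0,0,0,0]]]'

```text
t: 18.15
eef_pos: [0.5654, 0.3116, 0.1995]
ee_rot: [3.141, -0.0, -2.329]
force: [-0.3, 0.1, -0.0]
width: 0.0874
gripper_force: 0.0
```

```bash
python3 - <<'E'
from h import *
t=grab('top'); s=grab('side','side4.png')
a=cv2.resize(s['image'][140:240,230:390],(800,500),interpolation=2)[:300]
b=cv2.resize(s['image'][240:340,230:390],(800,500),interpolation=2)[:300]
cv2.imwrite('pics/v4.png',np.vstack([a,b]))
print(onz(t,180,152,.09),onz(t,203,187.6,.028),arm.get_state()['q'])
E
```

```text
[0.65954855 0.3589115  0.09      ] [0.56758901 0.31054994 0.028     ] [ 8.01170455e-01  3.42664513e-01 -1.26779840e-01 -1.44177569e-04
 -1.10282279e+00 -1.55857595e+00]
```

View pics/v4.png

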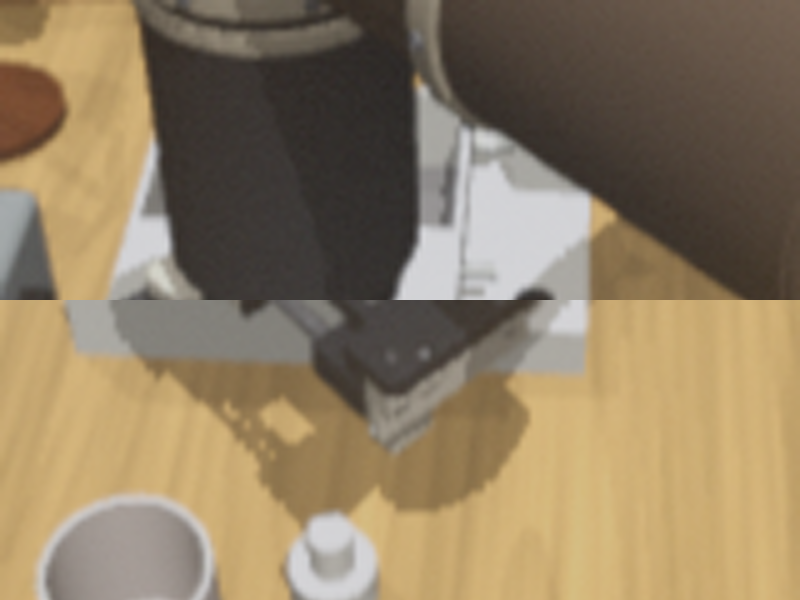

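Tub A is unmoved (knob top at crop (330,528)) and the mug is clear of the finger axis. I'll grasp it.

Call:
apply_moves --commands '[[[-1,0.006,0,-0.25,0],[-1,0,0,-0.25,0],[-1,0,0,-0.15,0],[-1,0,0,-0.07,0],[-1,0,0,0,0],[-1,0,0,0,0]]]'

```text
t: 18.85
eef_pos: [0.5686, 0.3075, 0.058]
ee_rot: [-3.141, 0.001, -2.331]
force: [0.7, 0.3, 0.4]
width: 0.0877
gripper_force: 0.0
```

Call:
apply_moves --commands '[[[1,0,0,0,0],[1,0,0,0,0],[1,0,0,0,0],[1,0,0,0,0],[1,0,0,0,0],[1,0,0,0,0],[1,0,0,0,0],[1,0,0,0,0],[1,0,0,0,0],[1,0,0,0,0],[1,0,0,0,0]]]'

```text
t: 19.95
eef_pos: [0.5675, 0.3074, 0.0565]
ee_rot: [3.142, -0.0, -2.331]
force: [0.8, -0.0, 0.4]
width: 0.0215
gripper_force: 12.0
```

Call:
apply_moves --commands '[[[1,0,0,0.1,0],[1,0,0,0.25,0],[1,0,0,0.25,0],[1,0,0,0.13,0],[1,0,0,0,0]]]'

```text
t: 20.45
eef_pos: [0.5695, 0.3088, 0.208]
ee_rot: [-3.14, 0.008, -2.33]
force: [-0.4, -0.1, -0.4]
width: 0.0216
gripper_force: 12.0
```

Call:
apply_moves --commands '[[[1,0.03,-0.166,0,0.0227],[1,0.03,-0.166,0,0.0227],[1,0.03,-0.166,0,0.0227],[1,0.03,-0.166,0,0.0227],[1,0.03,-0.166,0,0.0227],[1,0.03,-0.166,0,0.0227],[1,0.03,-0.166,0,0.0227],[1,0.03,-0.166,0,0.0227],[1,0.03,-0.166,0,0.0227],[1,0.03,-0.166,0,0.0227],[1,0.03,-0.166,0,0.0227],[1,0,0,0,0]]]'

```text
t: 21.65
eef_pos: [0.6332, -0.0612, 0.2013]
ee_rot: [3.14, -0.001, -1.547]
force: [0.2, 0.0, -1.2]
width: 0.0218
gripper_force: 12.0
```

Call:
apply_moves --commands '[[[1,0,0,0,0],[1,0,0,-0.2,0],[1,0,0,-0.2,0],[1,0,0,-0.1,0],[1,0,0,0,0],[1,0,0,0,0]]]'

```text
t: 22.25
eef_pos: [0.6338, -0.057, 0.1029]
ee_rot: [3.141, -0.0, -1.545]
force: [1.2, 0.6, -0.0]
width: 0.0213
gripper_force: 12.0
```

Call:
apply_moves --commands '[[[1,0,0,-0.1,0],[1,0,0,-0.05,0],[1,0,0,-0.02,0],[1,0,0,-0.007,0],[1,0,0,0,0],[1,0,0,0,0]]]'

```text
t: 22.85
eef_pos: [0.6341, -0.0577, 0.068]
ee_rot: [-3.14, 0.0, -1.546]
force: [-0.3, 0.3, -0.3]
width: 0.0214
gripper_force: 12.0
```

Call:
apply_moves --commands '[[[-1,0,0,0,0],[-1,0,0,0,0],[-1,0,0,0,0],[-1,0,0,0,0],[-1,0,0,0.1,0],[-1,0,0,0.2,0],[-1,0,0,0.25,0],[-1,0,0,0.13,0],[-1,0,0,0,0]]]'

```text
t: 23.75
eef_pos: [0.636, -0.0577, 0.2086]
ee_rot: [-3.133, 0.0, -1.545]
force: [-0.0, 0.1, -0.4]
width: 0.0857
gripper_force: 0.0
```

Call:
apply_moves --commands '[[[-1,-0.1,0.2,0,0.0454],[-1,-0.1,0.2,0,0.0454],[-1,-0.1,0.2,0,0.0454],[-1,-0.1,0.2,0,0.0454],[-1,0,0,0,0.0454],[-1,0,0,0,0.0454],[-1,0,0,0,0.0454],[-1,0,0,0,0.0454],[-1,0,0,0,0.0454],[-1,0,0,0,0.0454],[-1,0,0,0,0.0454],[-1,0,0,0,0]]]'

```text
t: 24.95
eef_pos: [0.5533, 0.1022, 0.2027]
ee_rot: [3.141, 0.001, 0.025]
force: [-0.2, 0.4, -0.3]
width: 0.0878
gripper_force: 0.0
```

```bash
python3 - <<'E'
from h import *
t=grab('top','top5.png'); s=grab('side','side5.png')
cv2.imwrite('pics/v5.png',np.vstack([cv2.resize(t['image'][110:250,190:480],(600,290),interpolation=2),cv2.resize(s['image'][70:210,190:480],(600,290),interpolation=2)]))
E
```

```text
(no output)
```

View pics/v5.png

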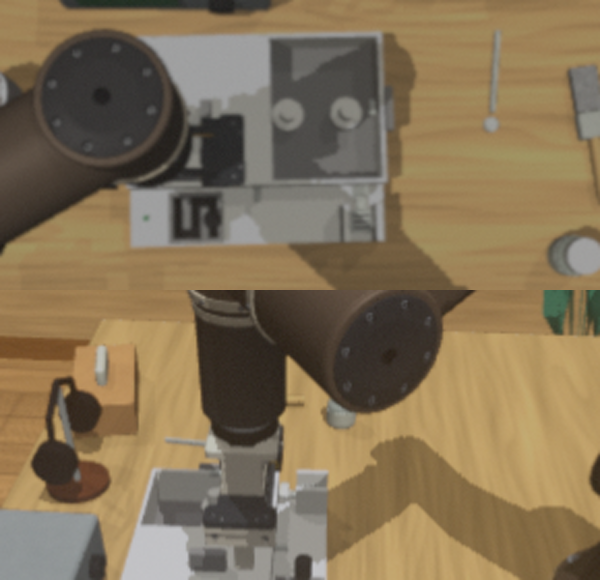

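Both tubs stand upright in the chamber, at (288,114) and (346,113) in the crop. Next I'll go to the fin and shut the door.

Call:
apply_moves --commands '[[[-1,0.15,-0.11,0,0],[-1,0.15,-0.11,0,0],[-1,0,0,0,0],[-1,0,0,-0.2,0],[-1,0,0,-0.2,0],[-1,0,0,-0.07,0],[-1,0,0,0,0],[-1,0,0,0,0]]]'

```text
t: 25.85
eef_pos: [0.6144, 0.0586, 0.1105]
ee_rot: [3.141, -0.001, 0.022]
force: [-0.0, 0.7, 1.1]
width: 0.0874
gripper_force: 0.0
```

Call:
apply_moves --commands '[[[1,0,0,0,0],[1,0,0,0,0],[1,0,0,0,0],[1,0,0,0,0],[1,0,0,0,0],[1,0,0,0,0],[1,0,0,0,0],[1,0,0,0,0],[1,0,0,0,0],[1,0,0,0,0],[1,0,0,0,0],[1,0,0,0,0]]]' --force 20

```text
t: 27.05
eef_pos: [0.6136, 0.0581, 0.1092]
ee_rot: [3.141, 0.0, 0.023]
force: [0.6, -1.1, -1.2]
width: 0.0139
gripper_force: 20.0
```

Call:
apply_moves --commands '[[[1,0.002,-0.075,0,0],[1,0.002,-0.075,0,0],[1,0.002,-0.075,0,0],[1,0.002,-0.075,0,0],[1,0.002,-0.075,0,0],[1,0.002,-0.075,0,0],[1,0.002,-0.075,0,0],[1,0.002,-0.075,0,0],[1,0.002,-0.075,0,0],[1,0,0,0,0],[1,0,0,0,0]]]'

```text
t: 28.15
eef_pos: [0.617, -0.0772, 0.1092]
ee_rot: [3.141, 0.0, 0.022]
force: [-0.7, 1.4, 0.7]
width: 0.0138
gripper_force: 20.0
```

Call:
apply_moves --commands '[[[1,0,-0.02,0,0],[1,0,-0.02,0,0],[1,0,-0.02,0,0],[1,0,-0.02,0,0],[1,0,-0.02,0,0],[1,0,-0.01,0,0],[1,0,-0.01,0,0],[1,0,0,0,0],[1,0,0,0,0]]]'

```text
t: 29.05
eef_pos: [0.6176, -0.1, 0.1092]
ee_rot: [-3.141, -0.001, 0.023]
force: [0.6, 6.2, -0.8]
width: 0.0135
gripper_force: 20.0
```

Call:
apply_moves --commands '[[[1,0,-0.01,0,0],[1,0,-0.01,0,0],[1,0,0,0,0]]]'

```text
t: 29.35
eef_pos: [0.6176, -0.1003, 0.1092]
ee_rot: [-3.136, -0.002, 0.023]
force: [-2.4, 25.5, 3.2]
width: 0.0139
gripper_force: 20.0
```

Call:
apply_moves --commands '[[[1,0,0.02,0,0],[1,0,0.01,0,0],[1,0,0.01,0,0],[1,0,0.01,0,0],[1,0,0.01,0,0],[1,0,0,0,0]]]'

```text
t: 29.95
eef_pos: [0.6174, -0.0948, 0.1092]
ee_rot: [3.139, 0.0, 0.023]
force: [4.0, -9.2, -5.9]
width: 0.0138
gripper_force: 20.0
```

The stop was reached at 25 N, and the door resists opening, so it is latched. I'll release, rise and go to the lever.

Call:
apply_moves --commands '[[[1,0,-0.01,0,0],[-1,0,0,0,0],[-1,0,0,0,0],[-1,0,0,0,0],[-1,0,0,0,0],[-1,0,0,0.2,0],[-1,0,0,0.25,0],[-1,0,0,0,0]]]'

```text
t: 30.75
eef_pos: [0.6209, -0.0949, 0.2069]
ee_rot: [3.141, -0.011, 0.024]
force: [0.2, -0.6, 0.2]
width: 0.0643
gripper_force: 0.0
```

Call:
apply_moves --commands '[[[-1,-0.132,0.145,0,0],[-1,-0.132,0.145,0,0],[-1,-0.132,0.145,0,0],[-1,-0.132,0.145,0,0],[-1,-0.132,0.145,0,0],[-1,0,0,0,0],[-1,0,0,0,0]]]'

```text
t: 31.45
eef_pos: [0.4851, 0.0511, 0.1999]
ee_rot: [-3.141, -0.001, 0.025]
force: [-0.6, -0.0, 0.4]
width: 0.0874
gripper_force: 0.0
```

```bash
python3 - <<'E'
from h import *
P=np.load('P.npy'); s=grab('side','side6.png')
c=s['image'][140:240,235:395]; cv2.imwrite('pics/v6.png',cv2.resize(c,None,fx=5,fy=5,interpolation=2))
o=np.array([235,140])
for n,p in dict(kn100=None,fin=(55,-82,114),fin2=(5,-82,114),fin20=(55,-62,114)).items():
    if p: print(n,(proj(s,D(p,P))-o)*5)
for x in(-119,-97,-75): print(x,(proj(s,D((x,61,100),P))-o)*5)
print(arm.get_state()['eef_pos'])
E
```

```text
fin [263.62707854 119.94291998]
fin2 [343.61878753 122.53513181]
fin20 [259.65406319 139.78180364]
-119 [539.21778563 303.0112589 ]
-97 [500.48302008 301.61930241]
-75 [461.81645446 300.23005152]
[0.48550072 0.05057391 0.19966205]
```

View pics/v6.png

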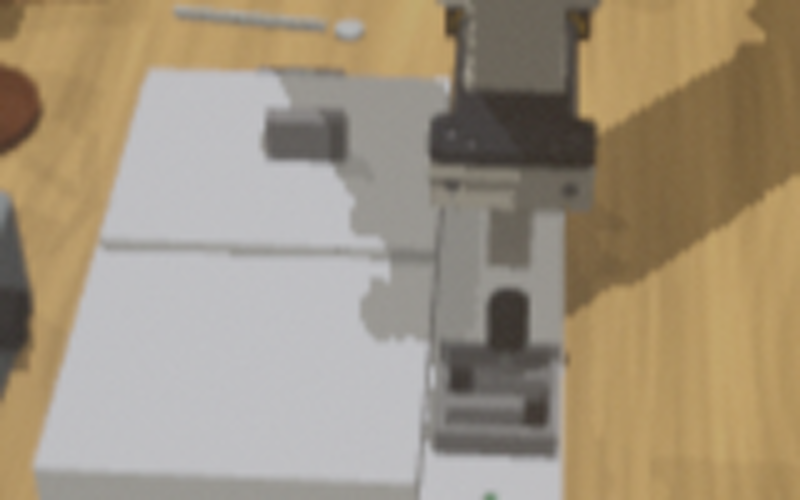

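The door is shut, with its seam at (434,255) exactly as at the start. The knob is at crop (508,320), so x≈0.482. I'll descend and grip.

Call:
apply_moves --commands '[[[-1,-0.017,-0.005,-0.2,0],[-1,0,0,-0.2,0],[-1,0,0,-0.158,0],[-1,0,0,0,0],[-1,0,0,0,0]]]'

```text
t: 32.0
eef_pos: [0.4824, 0.0486, 0.0878]
ee_rot: [3.14, 0.001, 0.022]
force: [-0.9, 0.0, 0.3]
width: 0.0875
gripper_force: 0.0
```

Call:
apply_moves --commands '[[[1,0,0,0,0],[1,0,0,0,0],[1,0,0,0,0],[1,0,0,0,0],[1,0,0,0,0],[1,0,0,0,0],[1,0,0,0,0],[1,0,0,0,0],[1,0,0,0,0],[1,0,0,0,0]]]'

```text
t: 33.0
eef_pos: [0.4818, 0.0495, 0.0876]
ee_rot: [-3.141, -0.0, 0.023]
force: [-0.6, 1.8, 1.0]
width: 0.0232
gripper_force: 20.0
```

Call:
apply_moves --commands '[[[1,0.03,0.001,0,0],[1,0.03,0.001,0,0],[1,0.03,0.001,0,0],[1,0.03,0,0,0],[1,0.01,0,0,0],[1,0.01,0,0,0],[1,0,0,0,0],[1,0,0,0,0]]]'

```text
t: 33.8
eef_pos: [0.5088, 0.05, 0.0876]
ee_rot: [-3.141, 0.002, 0.022]
force: [-7.0, 6.8, 5.3]
width: 0.0234
gripper_force: 20.0
```

Call:
apply_moves --commands '[[[1,0,0.02,0,0],[1,-0.002,0.03,0,0],[1,0,0.03,0,0],[1,-0.002,0.03,0,0],[1,0,0.01,0,0],[1,0,0,0,0],[1,0,0,0,0]]]'

```text
t: 34.5
eef_pos: [0.5082, 0.0736, 0.0875]
ee_rot: [3.141, 0.002, 0.023]
force: [-6.2, 1.5, 6.3]
width: 0.0239
gripper_force: 20.0
```

Call:
apply_moves --commands '[[[1,-0.02,0,0,0],[1,-0.03,-0.001,0,0],[1,-0.03,-0.001,0,0],[1,-0.03,-0.001,0,0],[1,-0.03,-0.001,0,0],[1,-0.03,-0.001,0,0],[1,-0.03,0,0,0],[1,-0.02,0,0,0],[1,-0.01,0,0,0],[1,0,0,0,0],[1,0,0,0,0]]]'

```text
t: 35.6
eef_pos: [0.4634, 0.0731, 0.0877]
ee_rot: [-3.141, -0.001, 0.023]
force: [3.1, 1.1, -2.7]
width: 0.0237
gripper_force: 20.0
```

Call:
apply_moves --commands '[[[1,0,0.02,0,0],[1,-0.002,0.03,0,0],[1,0,0.03,0,0],[1,-0.002,0.03,0,0],[1,0,0.01,0,0],[1,0,0,0,0],[1,0,0,0,0]]]'

```text
t: 36.3
eef_pos: [0.4625, 0.0972, 0.0877]
ee_rot: [-3.142, -0.0, 0.024]
force: [5.1, -0.6, -2.2]
width: 0.0239
gripper_force: 20.0
```

Call:
apply_moves --commands '[[[1,0.03,0,0,0],[1,0.03,0.001,0,0],[1,0.03,0.001,0,0],[1,0.03,0.001,0,0],[1,0.03,0.001,0,0],[1,0.03,0.001,0,0],[1,0.03,0,0,0],[1,0.02,0,0,0],[1,0.01,0,0,0],[1,0,0,0,0],[1,0,0,0,0]]]'

```text
t: 37.4
eef_pos: [0.5083, 0.097, 0.0873]
ee_rot: [3.14, 0.004, 0.022]
force: [-8.9, 0.1, 8.3]
width: 0.0235
gripper_force: 20.0
```

Call:
apply_moves --commands '[[[1,0,0,0,0],[-1,0,0,0,0],[-1,0,0,0,0],[-1,0,0,0,0],[-1,0,0,0,0],[-1,0,0,0.15,0],[-1,0,0,0.25,0],[-1,0,0,0.2,0],[-1,-0.1,0.2,0,0],[-1,-0.1,0.2,0,0],[-1,0,0.2,0,0],[-1,0,0.2,0,0]]]'

```text
t: 38.6
eef_pos: [0.4697, 0.2594, 0.2083]
ee_rot: [-3.14, -0.001, 0.023]
force: [1.0, -0.6, -0.6]
width: 0.0878
gripper_force: 0.0
```

Call:
apply_moves --commands '[[[-1,0,0.2,0,0],[-1,0,0.2,0,0],[-1,0,0.2,0,0],[-1,0,0,0,0],[-1,0,0,0,0]]]'

```text
t: 39.1
eef_pos: [0.4698, 0.3786, 0.2068]
ee_rot: [3.141, 0.001, 0.024]
force: [-0.4, 0.2, -0.4]
width: 0.0878
gripper_force: 0.0
```

```bash
python3 - <<'E'
from h import *
t=grab('top','top7.png'); s=grab('side','side7.png')
cv2.imwrite('pics/v7.png',np.vstack([cv2.resize(t['image'][115:245,230:430],(600,300),interpolation=2),cv2.resize(s['image'][130:260,210:410],(600,300),interpolation=2)]))
P=np.load('P.npy')
print((proj(t,D((-75,109,100),P))-[230,115])*[3,300/130],(proj(s,D((-75,109,100),P))-[210,130])*[3,300/130])
E
```

```text
[132.77811042 212.94018329] [349.78435479 189.08709078]
```

View pics/v7.png

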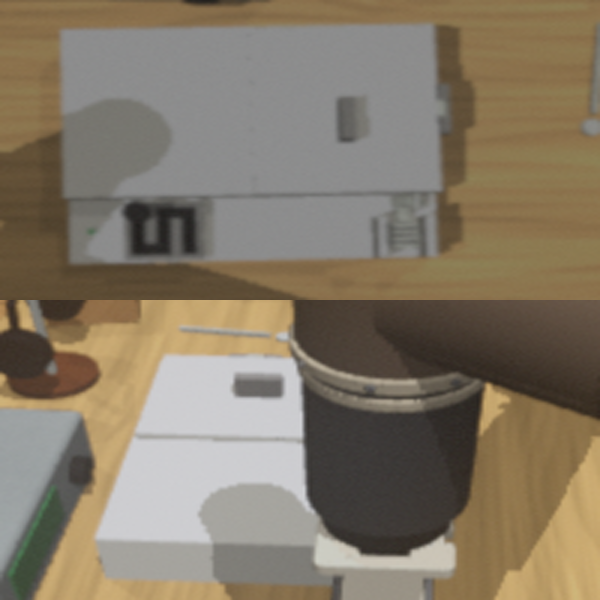

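The knob sits at (137,212) px, the far end of the last slot (predicted (133,213)). The door is shut and the table is undisturbed. Handing in.

```bash
python3 -c "
from station import arm
print(arm.job_done())"
```

```text
the job is handed in; nothing more can be done
None
```

I handed the job in at about 39 s: both tubs (only two were on the table) stand upright in the chamber, the door is shut and held by the hook, and the lever is at the far end of the last slot.

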